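Index the probe-tip stage to the tall reference puck

ROBOT

A 6-joint arm with a two-finger parallel gripper is mounted at the origin on a cart in front of the work surface, level with it; the furniture and walls round the work are solid. World frame = base frame: x ahead of the robot, y to its left, z up, the work surface at z = 0. Lengths are in mm, angles in degrees, forces in N, time in s.
With the tool pointing down it reaches from about 300 to 850 mm from the base axis. Payload 4.2 kg.
Tool frame: the origin (TCP) lies on the centre line of the jaws, within the pads' length; the fingertips stand 14 mm ahead of it and the grasp point (between the pads) lies 5 mm behind it (env.finger_overhang is the z of the fingertips in the tool frame, in mm); z points along the fingers, y is the line along which they close (so a half turn about z gives the same grasp; the last joint's range is limited). The gripper opens to 91 mm and grips with 3 to 60 N. Pads are 32 mm wide; open, the fingers measure 118 mm over their backs; the gripper's body (76 mm by 178 mm) begins 60 mm behind the grasp point.
Start: joints at [69.729, 18.312, 89.639, -0, 72.044, -1.146], TCP at [188.393, 543.277, 227.976] pointing down, gripper open.
Joint ranges: [-177.97, 177.97], [-48.28, 115.42], [12.27, 149.76], [-77.06, 257.06], [2.81, 150.46], [-146.56, 146.56]. Speed limits (degrees/s): [147.25, 147.25, 180, 180, 180, 180].

INTERFACE

Orientations are given as [roll, pitch, yaw] about the fixed x, y, z axes, in that order (R = Rz(yaw) Ry(pitch) Rx(roll)).
In Python, from workcell import sensors, viewer, env gives the robot as it stands. The module is installed in compiled form; this text tells all that it offers.
- The arm moves only by the tool step_arm, never from a script. Its argument "plan" is one flat list of numbers, 6 for each row, row after row: the shift along the tool's x, y, z in cm, then the turn, a rotation vector about the tool's x, y, z in rad. In form: [x, y, z, wx, wy, wz, x, y, z, wx, wy, wz, ...]. A call has 1 to 5 rows; each row shifts and turns the commanded pose from where the row before left it, along the tool's axes as they then stand; what a row does not reach is not made up. A row lasts 1/12 s, in which the tool goes at most 41.7 mm and 7.16 degrees, less where a joint would pass 70% of its speed; a pose out of reach is approached as far as the arm can. A call is refused whole if a number of a shift passes 4.17 or a number of a turn 0.125, either way. A call with a gripper value outside its range is refused whole. "hand" is the finger opening in cm, from 0 to 9.12, set as the call begins (left out, the last holds). The fingers move at their own pace and stop on an object; "newtons" is the grip in N (left out, the last holds). Time passes only in rows, so rows that do not move let the fingers close. It gives the time, the measured TCP pose, the force, the opening and the grip force at its end, in the units of the state.
- sensors.state(): the state, without advancing time (a new reading comes with each control period).
- viewer.grab_frame(name): name is "scene" or "top" or "wrist"; returns a dict with "img" (480x640x3 uint8, red, green, blue), "fx", "fy", "cx", "cy" (pixels), "position" and "attitude" of the camera in the world. Camera axes: x right, y down, z forward; pixel columns grow to the right and rows downward; lengths in mm; the calibration is good to about 2 mm. A picture is of the moment at which its call begins. There is no depth.
- env.job_done(): hands the job in; it is judged then, once.
Trained networks look in a picture, given as the dict that the camera call returned (one of the last four; its "shot" number tells which), for a name from the list of things; names that differ only in an ending like _2 or _b are one class to them, and where a whole thing is asked for, a point or a joint stands for the part that bears it (a point fixed in the world has none). Each returns a list of dicts, best first, with "score" (0 to 1); they miss things now and then, are a little off and sometimes report something else, mostly with a low value. They report only what shows in the picture. A call takes as long as a camera call.
- viewer.boxes_of(name, picture): "location" ([column, row] in pixels, amid what is visible of it).
- viewer.pinpoint(name, picture): "location" ([column, row] in pixels: a listed point, or the origin of a listed thing).
The state is a dict: "time_s": time; "qpos": joint angles; "qvel": joint speeds; "effort": joint torques, N m; "ee_pos": TCP position; "ee_rot": TCP orientation; "force": force on the tool from outside, world axes, zero at the start; "torque": the same for the moment, N m; "gripper_width": finger opening in mm; "gripper_force": force on a finger pad.
Only numpy, scipy, OpenCV 4.12 (cv2) and the standard library are available. Lean on these libraries where they do the work, as an engineer would, in place of code of your own. Each camera call takes 0.05 s, during which the arm holds its last target. There are 200 camera calls.

TASK

The round stage plate in the middle of the aluminium board must be re-indexed so that the tan probe tip it carries faces the taller, narrower of the two black pucks on the board. Pull the plate's black bar knob straight up to unlock it, turn it until the tip points at that puck, then push the knob fully home again so that the plate is locked there, and let go.

Things in the scene. Friction and masses are not known exactly. Their poses are not given: they have to be found in the camera images.
- knob_grip (a point): Black lock knob in the middle of the round plate: upright bar 46 mm long (x), 16 mm thick (y), 41 mm high, on a round skirt 36 mm across. The point is on its axis, 15 mm below the bar's top, 26 mm above the skirt, 84 mm above the bench when home. z up; the probe tip lies on the bar's -x side. It turns the plate with it about its own vertical axis.
- lock_knob (a joint): How far the knob is pulled up, m: 0 home, 0.020 upper stop; the plate turns freely from 0.009 up. About 4 N lifts it, about 3 N pushes it down; it stays where it is left, and goes home only within about 10 degrees of one of three places 60 degrees apart: the middle one (start), and left and right, facing a puck each. Stops 10 degrees beyond.
- probe_tip (a point): Tan soft-looking probe tip on a black foot, 42 x 52 mm, 56 mm high, fixed on the round plate (160 mm across, top 40 mm above the bench) 62 mm from the knob's axis; the point is on its middle, 28 mm above the plate. Its direction from the knob shows where the plate stands. Knob home, the plate has up to 10 degrees of play either way.
- tall_puck_mid (a point): Centre, half-way up, of the taller, narrower black puck, 44 mm across and 50 mm high, fixed on the aluminium board 125 mm from the knob's axis, 60 degrees to the left or right of the middle place. The other puck (60 mm across, 34 mm high) is fixed on the opposite side, 120 degrees away round the knob.

How it is judged:
By the outcome, as a careful person would: the job done as asked, in the order asked, and still so for the second after the job is handed in, with the robot touching nothing.
It also fails if it takes over 35 s, if anything falls off the work surface, if the arm or the gripper's body presses on something with over 40 N, if the wrist force passes 120 N, or if a joint passes its speed limit or range.

## Working session

There is one attempt and no reset: what is moved stays moved. The work goes in short steps, Python scripts to look and compute and a tool call to move; the robot and the scene stay as the last step left them, time stands still between calls to the robot, and variables do not carry over. Pictures are saved under pics/ and viewed, at most 10 in all, crops included, and the job is handed in when it is done.

Besides the shell and the picture viewer there is one more tool, called after "Request:" as name(argument=value, ...) on one line, values as JSON. step_arm: Moves the arm, as the interface text tells. Its arguments: {"type":"object","properties":{"plan":{"type":"array","items":{"type":"number"}},"hand":{"type":"number"},"newtons":{"type":"number"}},"required":["plan"]}

```bash
mkdir -p pics
cat > h.py <<'E'
import numpy as np, cv2
from scipy.spatial.transform import Rotation as R
from workcell import sensors, viewer, env
def cam(f):
    a=np.array(f["attitude"],float)
    return a if a.shape==(3,3) else R.from_euler('xyz',a.ravel(),degrees=True).as_matrix()
def ray(f,uv):
    d=cam(f)@np.array([(uv[0]-f["cx"])/f["fx"],(uv[1]-f["cy"])/f["fy"],1]); return np.array(f["position"],float),d
def at_z(f,uv,z):
    p,d=ray(f,uv); return p+d*(z-p[2])/d[2]
E
python3 - <<'E'
from h import *
print(sensors.state())
for n in("top","scene"):
    f=viewer.grab_frame(n); cv2.imwrite(f"pics/{n}0.png",f["img"][:,:,::-1]); print(n,f["position"],f["attitude"],f["fx"])
    for t,z in(("knob_grip",84),("probe_tip",68),("tall_puck_mid",25)):
        for r in viewer.pinpoint(t,f)[:2]: print(t,np.round(r["score"],2),np.round(r["location"]),np.round(at_z(f,r["location"],z),1))
E
```

```text
{'time_s': 0.0, 'qpos': array([ 6.97287054e+01,  1.83518260e+01,  8.97070922e+01, -3.63177238e-04,
        7.20457366e+01, -1.14666176e+00]), 'qvel': array([-0.04676849, -0.0695595 , -0.02195451,  0.03853042,  0.0514847 ,
        0.06741545]), 'effort': array([-7.74709515e-04, -4.12477005e+01, -2.31962746e+01,  7.27907801e-02,
        4.57975524e-02, -1.45345612e-04]), 'ee_pos': array([188.219621  , 542.7949764 , 227.11378079]), 'ee_rot': array([-1.79895359e+02, -1.74909885e-03,  1.60875478e+02]), 'force': array([-0.11176064, -0.34206838, -0.33426962]), 'torque': array([-0.04556557,  0.00062461, -0.0383029 ]), 'gripper_force': 0.0, 'gripper_width': 91.17606189544107}
top [359.98556927  18.70798753 942.36194186] [-170.82457913    1.01469261  -90.82977291] 526.7620883911842
knob_grip 0.9 [299. 245.] [494.5  59.3  84. ]
probe_tip 0.68 [314. 280.] [437.7  34.3  68. ]
tall_puck_mid 0.68 [246. 296.] [414.3 153.8  25. ]
scene [  22.64553275 -542.13788356  513.64731708] [-121.20281915   -0.73304188  -38.78861685] 505.59412693507846
knob_grip 0.8 [314. 231.] [488.  51.  84.]
probe_tip 0.59 [290. 252.] [429.8  43.2  68. ]
tall_puck_mid 0.55 [245. 245.] [417.5 167.7  25. ]
```

View pics/top0.png

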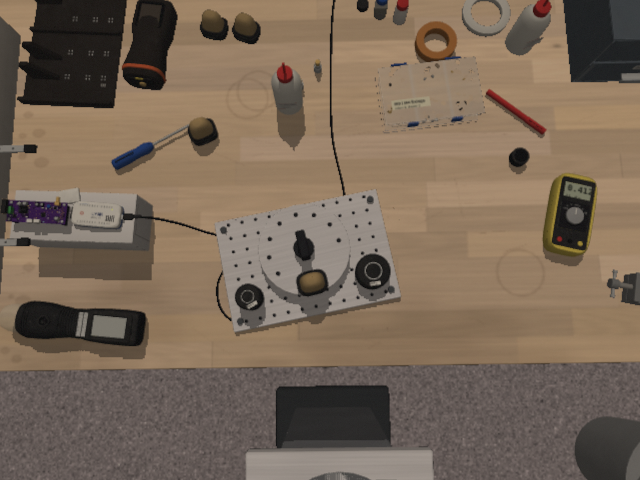

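View pics/scene0.png

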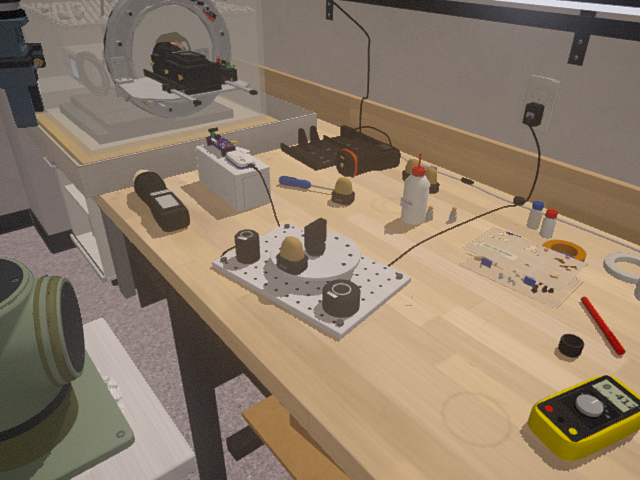

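The top view shows the tall, narrow puck at (249,296), which is the robot's left. The wide puck is at (373,271), the knob at (303,246) and the tip at (313,282). The scene view agrees: tall puck at (247,245), wide puck at (341,297). So the tip turns from about 200° to about 130°. I'm moving above the knob now.

Request:
step_arm(plan=[-2.95,-2.4,0,0,0,0,-2.95,-2.4,0,0,0,0,-2.95,-2.4,0,0,0,0,-2.95,-2.4,0,0,0,0,-2.95,-2.4,0,0,0,0], hand=9)

```text
time_s: 0.82
ee_pos: [288.9, 380.1, 228.0]
ee_rot: [180.0, 0.0, 160.9]
force: [1.3, 0.1, -0.3]
gripper_width: 90.3
gripper_force: 0.0
```

Request:
step_arm(plan=[-2.95,-2.4,0,0,0,0,-2.95,-2.4,0,0,0,0,-2.95,-2.4,0,0,0,0,-2.95,-2.4,0,0,0,0,-2.95,-2.4,0,0,0,0])

```text
time_s: 1.23
ee_pos: [389.1, 218.2, 228.2]
ee_rot: [180.0, 0.0, 160.9]
force: [0.1, 0.1, -0.7]
gripper_width: 90.0
gripper_force: 0.0
```

Request:
step_arm(plan=[-2.95,-2.4,0,0,0,0,-2.95,-2.4,0,0,0,0,-2.95,-2.4,0,0,0,0,-2.95,-2.4,0,0,0,0,-2.95,-2.4,0,0,0,0])

```text
time_s: 1.65
ee_pos: [489.2, 56.3, 228.2]
ee_rot: [180.0, 0.0, 160.9]
force: [1.0, 0.3, -0.5]
gripper_width: 89.7
gripper_force: 0.0
```

Request:
step_arm(plan=[0,0,0,0,0,-0.115,0,0,0,0,0,-0.115,0,0,0,0,0,-0.115,0,0,0,0,0,-0.115,0,0,0,0,0,-0.115])

```text
time_s: 2.07
ee_pos: [488.6, 57.9, 228.0]
ee_rot: [180.0, 0.0, -165.9]
force: [-0.3, -0.4, 0.3]
gripper_width: 89.7
gripper_force: 0.0
```

Run:
```python
from h import *
s=sensors.state(); print(s["time_s"],s["ee_pos"],s["ee_rot"],s["qpos"])
for n in("wrist","top"):
    f=viewer.grab_frame(n); cv2.imwrite(f"pics/{n}1.png",f["img"][:,:,::-1]); print(n,f["position"],f["attitude"],f["fx"])
    for t,z in(("knob_grip",84),("probe_tip",68),("tall_puck_mid",25)):
        for r in viewer.pinpoint(t,f)[:2]: print(t,np.round(r["score"],2),np.round(r["location"]),np.round(at_z(f,r["location"],z),1))
```

```text
2.0667 [488.57448868  57.94803499 227.97105144] [ 1.79993815e+02  8.91181511e-03 -1.65883851e+02] [ 5.41980858e+00  1.08190758e+01  1.00027625e+02  7.98466188e-03
  6.91454252e+01 -9.86991830e+01]
wrist [411.4848499   38.24943931 384.91320076] [1.63605155e+02 6.05786634e-02 1.04032347e+02] 340.245221501898
knob_grip 0.67 [309. 240.] [495.6  52.8  84. ]
probe_tip 0.64 [310. 169.] [435.   38.8  68. ]
tall_puck_mid 0.6 [422. 175.] [416.  153.2  25. ]
top [359.98556927  18.70798753 942.36194186] [-170.82457913    1.01469261  -90.82977291] 526.7620883911842
knob_grip 0.7 [300. 246.] [491.6  56.5  84. ]
probe_tip 0.73 [313. 280.] [437.9  36.1  68. ]
```

View pics/wrist1.png

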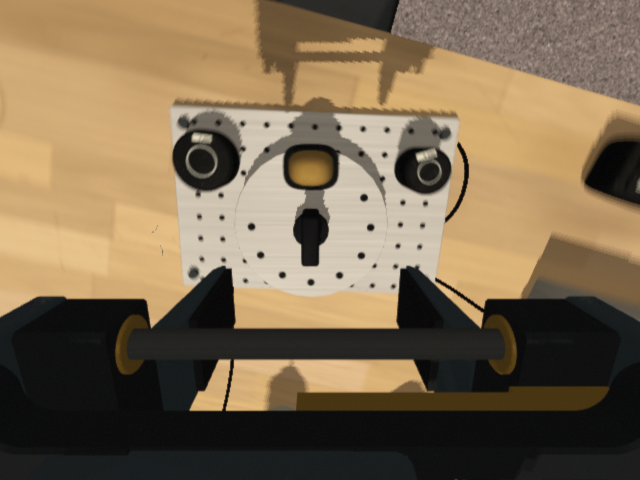

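The wrist view has the bar at column ~310, rows 213–265, aligned with the gripper's x. The tip is at (310,168), the tall puck at (428,172) and the wide one at (203,160). I'll descend partway and re-centre.

Request:
step_arm(plan=[-0.2,-0.25,3.5,0,0,0,-0.2,-0.25,3.5,0,0,0,0,0,0,0,0,0], hand=5)

```text
time_s: 2.72
ee_pos: [489.7, 53.8, 152.7]
ee_rot: [179.9, -0.7, -166.2]
force: [-1.6, -0.7, -0.4]
gripper_width: 72.9
gripper_force: 0.0
```

Run:
```python
from h import *
s=sensors.state(); print(s["time_s"],s["ee_pos"],s["ee_rot"],s["force"],s["gripper_width"])
f=viewer.grab_frame("wrist"); cv2.imwrite("pics/wrist2.png",f["img"][:,:,::-1]); print(f["position"],f["attitude"],f["cx"],f["cy"])
for t,z in(("knob_grip",84),("probe_tip",68),("tall_puck_mid",25)):
    for r in viewer.pinpoint(t,f)[:1]:
        p=at_z(f,r["location"],z); print(t,np.round(r["score"],2),np.round(r["location"]),np.round(p,1),np.round(R.from_euler('xyz',s["ee_rot"],degrees=True).inv().apply(p-s["ee_pos"]),1))
# where the tool axis point at z=84 and 99 projects
for z in(84,99):
    c=cam(f).T@(np.array([s["ee_pos"][0],s["ee_pos"][1],z])-f["position"]); print(z,c[:2]/c[2]*f["fx"]+[f["cx"],f["cy"]])
```

```text
2.7167 [489.69159702  53.75950164 152.713368  ] [ 179.89707032   -0.66239127 -166.23387578] [-1.60185567 -0.67845146 -0.42996372] 72.85391399124781
[414.33257364  34.72715227 310.59971197] [ 1.64272006e+02 -3.49460597e-02  1.03681354e+02] 315.525776961507 243.04926377700028
knob_grip 0.62 [311. 268.] [495.2  51.   84. ] [-5.5 -4.1 68.6]
probe_tip 0.88 [316. 176.] [433.2  39.7  68. ] [57.2 -0.3 85.4]
tall_puck_mid 0.75 [452. 178.] [411.7 150.2  25. ] [ 51.3 112.  128.5]
84 [316.27979279 262.09363108]
99 [316.3420837  269.47275413]
```

View pics/wrist2.png

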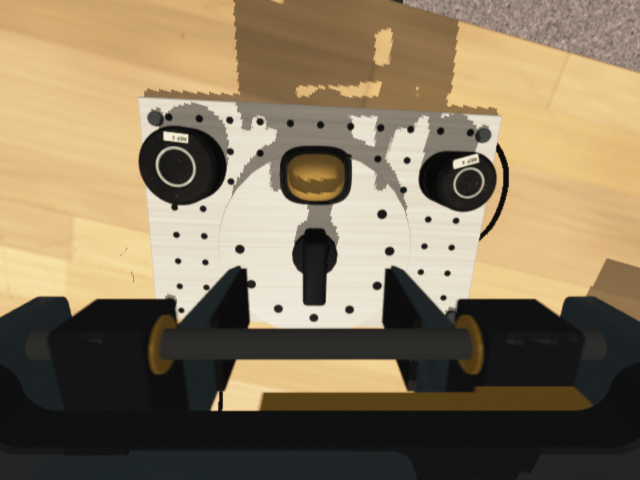

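The bar is at column 314.5, with its top face at rows ~243–305. The tool axis projects to (316,269), so I'll nudge −1 mm in y and −4 mm in x, then descend to the grip.

Request:
step_arm(plan=[-0.4,-0.1,1.3,0,0,0,0,0,2.6,0,0,0,0,0,2.6,0,0,0,0,0,1.2,0,0,0,0,0,0,0,0,0])

```text
time_s: 3.33
ee_pos: [497.2, 54.3, 80.3]
ee_rot: [180.0, -0.1, -166.2]
force: [-0.0, 0.0, 0.1]
gripper_width: 50.1
gripper_force: 0.0
```

Request:
step_arm(plan=[0,0,0,0,0,0,0,0,0,0,0,0])

```text
time_s: 3.5
ee_pos: [499.4, 54.5, 83.0]
ee_rot: [-180.0, 0.2, -166.2]
force: [-0.2, -0.8, 0.1]
gripper_width: 49.8
gripper_force: 0.0
```

Request:
step_arm(plan=[0.4,0,0.2,0,0,0,0,0,0,0,0,0,0,0,0,0,0,0,0,0,0,0,0,0])

```text
time_s: 3.83
ee_pos: [494.1, 53.3, 79.5]
ee_rot: [-180.0, 0.1, -166.2]
force: [-0.4, 0.4, -0.4]
gripper_width: 50.6
gripper_force: 0.0
```

Run:
```python
from h import *
f=viewer.grab_frame("wrist"); s=sensors.state(); print(s["time_s"],s["ee_pos"],s["ee_rot"],s["force"])
cv2.imwrite("pics/wrist3.png",f["img"][:,:,::-1])
for z in(84,99):
    c=cam(f).T@(np.array([s["ee_pos"][0],s["ee_pos"][1],z])-f["position"]); print(z,c[:2]/c[2]*f["fx"]+[f["cx"],f["cy"]])
```

```text
3.8833 [494.07285194  53.32293119  79.3658409 ] [-1.79995786e+02  5.38142320e-02 -1.66180775e+02] [ 0.16609354 -0.33599123 -0.18955435]
84 [316.698074   310.18391332]
99 [316.76541138 325.81066059]
```

View pics/wrist3.png

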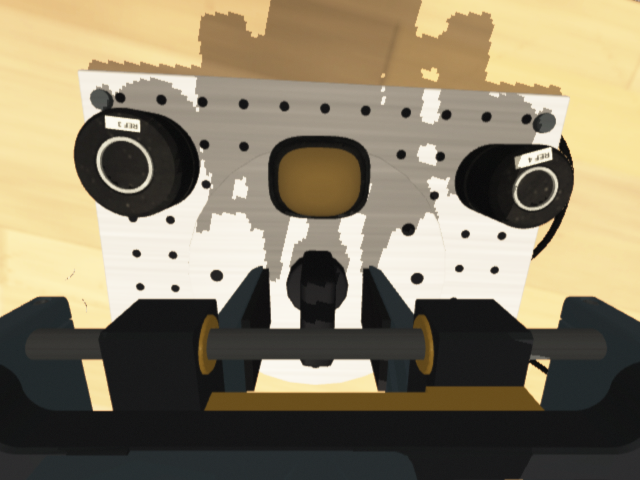

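The bar is now centred between the fingers, at column 317. Closing.

Request:
step_arm(plan=[0,0,0,0,0,0,0,0,0,0,0,0,0,0,0,0,0,0,0,0,0,0,0,0,0,0,0,0,0,0], hand=0, newtons=30)

```text
time_s: 4.3
ee_pos: [493.8, 53.3, 78.9]
ee_rot: [180.0, -0.0, -166.2]
force: [-0.6, 1.3, 0.1]
gripper_width: 19.5
gripper_force: 0.0
```

Request:
step_arm(plan=[0,0,0,0,0,0,0,0,0,0,0,0])

```text
time_s: 4.47
ee_pos: [493.7, 53.8, 78.9]
ee_rot: [179.9, -0.0, -166.2]
force: [-0.6, 2.6, 0.4]
gripper_width: 15.8
gripper_force: 30.0
```

Gripped at 15.8 mm with little side force. Lifting.

Request:
step_arm(plan=[0,0,-0.5,0,0,0,0,0,-0.5,0,0,0,0,0,-0.5,0,0,0,0,0,0,0,0,0,0,0,0,0,0,0])

```text
time_s: 4.88
ee_pos: [493.7, 53.8, 94.8]
ee_rot: [179.9, 0.0, -166.2]
force: [-2.7, 5.4, 2.4]
gripper_width: 15.8
gripper_force: 30.0
```

Request:
step_arm(plan=[0,0,0,0,0,0.08,0,0,0,0,0,0.08,0,0,0,0,0,0.08,0,0,0,0,0,0.08,0,0,0,0,0,0])

```text
time_s: 5.3
ee_pos: [493.7, 53.7, 94.7]
ee_rot: [180.0, 0.0, 175.4]
force: [-1.4, 5.7, 1.8]
gripper_width: 15.7
gripper_force: 30.0
```

Run:
```python
from h import *
s=sensors.state(); print(s["ee_pos"],s["ee_rot"],s["force"],s["torque"])
for n in("top","wrist"):
    f=viewer.grab_frame(n)
    for t,z in(("knob_grip",100),("probe_tip",68),("tall_puck_mid",25)):
        for r in viewer.pinpoint(t,f)[:1]: 
            p=at_z(f,r["location"],z)[:2]; d=p-s["ee_pos"][:2];print(n,t,np.round(r["score"],2),np.round(p,1),np.degrees(np.arctan2(d[1],d[0]))%360,np.hypot(*d))
```

```text
[493.6977777   53.66810137  94.70583125] [1.79954185e+02 5.38279440e-03 1.75395294e+02] [-1.4364773   5.68753932  1.84993152] [ 0.98114941  0.32154629 -0.03722809]
wrist knob_grip 0.82 [493.9  52.6] 281.9069913859207 1.1243345357428258
wrist tall_puck_mid 0.89 [413.7 150.3] 129.62850047951315 125.49235497036886
```

The plate turns freely, with near-zero torque about z. The tall puck is at 129.6° and 125.5 mm, so about 46° remain.

Request:
step_arm(plan=[0,0,0,0,0,0.1,0,0,0,0,0,0.1,0,0,0,0,0,0.1,0,0,0,0,0,0.1,0,0,0,0,0,0.1])

```text
time_s: 6.12
ee_pos: [493.6, 53.5, 94.5]
ee_rot: [180.0, -0.0, 146.7]
force: [-2.0, 3.8, 2.3]
gripper_width: 15.8
gripper_force: 30.0
```

Request:
step_arm(plan=[0,0,0,0,0,0.1,0,0,0,0,0,0.1,0,0,0,0,0,0.1,0,0,0,0,0,0,0,0,0,0,0,0])

```text
time_s: 6.53
ee_pos: [493.6, 53.4, 94.3]
ee_rot: [180.0, -0.0, 129.8]
force: [-1.7, 4.1, 2.7]
gripper_width: 16.0
gripper_force: 30.0
```

Run:
```python
from h import *
s=sensors.state(); print(s["ee_pos"],s["ee_rot"],s["force"],s["torque"])
for n in("top","wrist"):
    f=viewer.grab_frame(n); cv2.imwrite(f"pics/{n}4.png",f["img"][:,:,::-1])
    for t,z in(("knob_grip",100),("probe_tip",68),("tall_puck_mid",25)):
        for r in viewer.pinpoint(t,f)[:1]: 
            p=at_z(f,r["location"],z)[:2]; d=p-s["ee_pos"][:2];print(n,t,np.round(r["score"],2),np.round(p,1),np.degrees(np.arctan2(d[1],d[0]))%360,np.hypot(*d))
```

```text
[493.55858955  53.42706215  94.33923485] [ 1.79999610e+02 -2.50873071e-02  1.29849520e+02] [-1.65445642  4.06450181  2.70341964] [ 0.79877467  0.40190954 -0.03552894]
top probe_tip 0.57 [459.6  95.2] 129.13527088978663 53.81368843235432
wrist knob_grip 0.94 [494.1  52.2] 293.90198540943413 1.3367588547905371
wrist probe_tip 0.59 [455.6 100.5] 128.84528675097616 60.498491542356604
wrist tall_puck_mid 0.96 [410.  150.3] 130.79405678388167 127.91309767187317
```

View pics/wrist4.png

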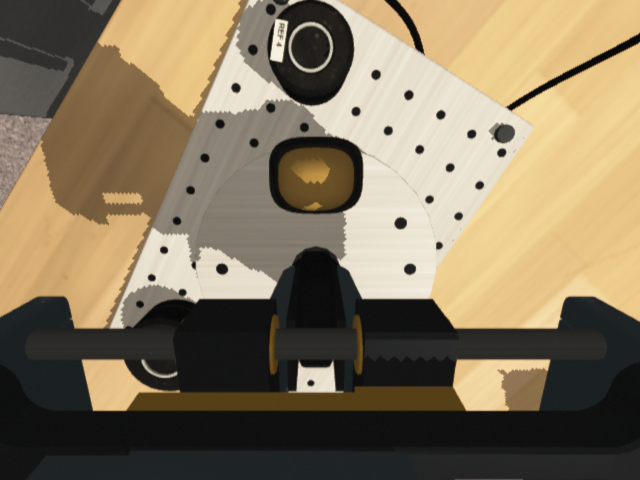

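The narrow puck (REF 4), the tip and the bar line up at columns 310–317. Pushing the knob home.

Request:
step_arm(plan=[0,0,0.5,0,0,0,0,0,0.5,0,0,0,0,0,0.5,0,0,0,0,0,0.1,0,0,0,0,0,0,0,0,0])

```text
time_s: 7.35
ee_pos: [493.6, 53.4, 78.7]
ee_rot: [-180.0, -0.0, 129.8]
force: [-4.1, 4.1, 8.4]
gripper_width: 15.7
gripper_force: 30.0
```

Request:
step_arm(plan=[0,0,0.1,0,0,0,0,0,0.1,0,0,0,0,0,0,0,0,0])

```text
time_s: 7.6
ee_pos: [493.6, 53.4, 78.6]
ee_rot: [180.0, -0.0, 129.8]
force: [-7.5, 3.4, 22.0]
gripper_width: 16.3
gripper_force: 30.0
```

Hard stop at z 78.6 (start value 78.9) with 22 N, so the knob is home. Easing the preload and letting go.

Request:
step_arm(plan=[0,0,-0.2,0,0,0,0,0,0,0,0,0])

```text
time_s: 7.77
ee_pos: [493.6, 53.4, 78.7]
ee_rot: [180.0, -0.0, 129.8]
force: [-2.9, 4.9, 8.3]
gripper_width: 16.1
gripper_force: 30.0
```

Request:
step_arm(plan=[0,0,0,0,0,0,0,0,0,0,0,0,0,0,0,0,0,0,0,0,0,0,0,0,0,0,0,0,0,0], hand=5)

```text
time_s: 8.18
ee_pos: [494.0, 53.0, 77.7]
ee_rot: [-180.0, 0.0, 129.7]
force: [-0.5, 0.8, -1.1]
gripper_width: 46.3
gripper_force: 0.0
```

Request:
step_arm(plan=[0,0,-1.5,0,0,0,0,0,-3,0,0,0,0,0,-3,0,0,0,0,0,-1,0,0,0,0,0,0,0,0,0])

```text
time_s: 8.6
ee_pos: [495.7, 53.3, 165.5]
ee_rot: [179.7, 0.2, 129.7]
force: [-0.7, 0.1, 0.1]
gripper_width: 50.2
gripper_force: 0.0
```

Request:
step_arm(plan=[0,0,-2,0,0,0,0,0,-2,0,0,0,0,0,0,0,0,0,0,0,0,0,0,0,0,0,0,0,0,0])

```text
time_s: 9.02
ee_pos: [492.8, 53.2, 201.0]
ee_rot: [-179.8, -0.1, 129.7]
force: [0.0, 0.2, -0.0]
gripper_width: 50.4
gripper_force: 0.0
```

Run:
```python
from h import *
s=sensors.state(); print(s["time_s"],s["ee_pos"],s["force"])
k=np.array([494,53])
for n in("scene","wrist"):
    f=viewer.grab_frame(n); cv2.imwrite(f"pics/{n}5.png",f["img"][:,:,::-1])
    for t,z in(("knob_grip",84),("probe_tip",68),("tall_puck_mid",25)):
        for r in viewer.pinpoint(t,f)[:1]: 
            p=at_z(f,r["location"],z)[:2]; d=p-k;print(n,t,np.round(r["score"],2),np.round(p,1),np.degrees(np.arctan2(d[1],d[0]))%360,np.hypot(*d))
a=cv2.imread("pics/scene0.png")[190:340,200:420];b=cv2.imread("pics/scene5.png")[190:340,200:420]
cv2.imwrite("pics/cmp.png",cv2.resize(np.vstack([a,b])[:,:],None,fx=2,fy=2,interpolation=cv2.INTER_CUBIC))
```

```text
9.0167 [492.81304816  53.15051509 201.03107797] [ 0.01563164  0.20370908 -0.0194834 ]
scene probe_tip 0.95 [449.4 106.6] 129.76293486981294 69.6712107406797
scene tall_puck_mid 0.92 [416.2 163.8] 125.09178740867975 135.3618060881611
wrist knob_grip 0.58 [490.2  51.9] 195.43333632109196 3.949592141935801
wrist probe_tip 0.56 [454.8 100.3] 129.68704321736013 61.4143385003309
wrist tall_puck_mid 0.96 [410.7 148.4] 131.13489318425903 126.62389635694565
```

View pics/cmp.png

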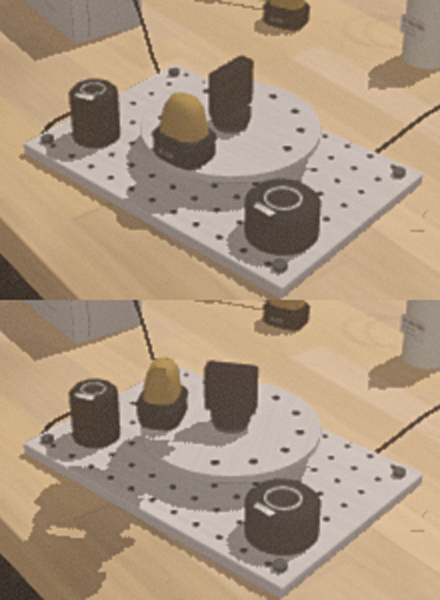

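View pics/wrist5.png

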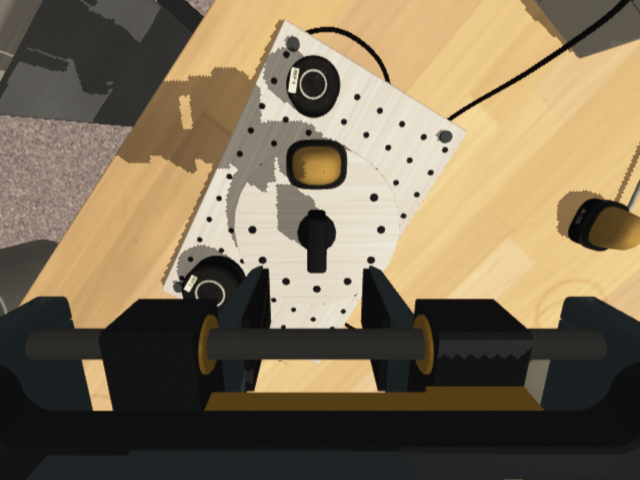

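The tip (317,163) lies between the bar (316,240) and the narrow puck (313,85). In the before/after crop the bar stands no higher than at the start, so it is home. Handing in.

```bash
python3 -c "
from workcell import env; print(env.job_done())"
```

```text
the job is handed in; nothing more can be done
None
```

I turned the plate so the probe tip faces the tall, narrow puck, pushed the knob fully home and released it; the job was handed in with about 9 s on the robot clock.

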